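# Stand a chest lid on its balance point for fitting a stay

### The job

The plywood chest is getting a new lid stay. Lift the small cutting die off its lid and lay it flat, steel rule up, on the black rubber mat without dropping it; then take the lid by its bar pull, swing it up without letting it slam shut or go over backwards, and stop where it balances over its hinge, wanting to fall neither forwards nor back (it leans a little towards the front there). Finish while still gripping the pull and holding the lid still at that balance point, so the stay can be screwed on, and leave the other things on the bench where they are.

Things in the scene. Friction and masses are not known exactly. Their poses are not given: they have to be found in the camera images.
- chest: (all sizes here in mm) plywood chest fixed to the bench, 190 deep (its x) x 300 wide (its y), 110 high shut: box 75 high, lid 35 high on it. Origin: centre of its underside on the bench; its x axis points from the front (pull side, towards the robot) to the back (hinge side), z up. Shut, the lid's top is flat and level, 110 above the bench
- lid (a joint): the lid's hinge angle in rad: 0 shut, grows as the front rises, stop at 1.9 (leaning back). The hinge turns freely, with next to no friction, no spring and no stay: the lid (about 0.48 to 0.76 kg with its pull) falls shut below its balance point and falls backwards above it. It balances at 1.34 rad (77 degrees), 13 degrees short of square to the box, when its centre of weight is straight above the hinge
- lid_hinge (a point): middle of the hinge line, at the back edge of the box: 95 behind the chest's origin along chest x and 75 above the bench; the hinge line runs along chest y. The lid turns about it
- pull: steel bar pull on the lid's front face: round bar of 10 diameter, 116 long, parallel to the hinge line, on two posts 48 either side of its middle. Origin: middle of the bar, 38 in front of the lid's front face (33 clear behind the bar), and with the lid shut 17.5 above the hinge line, 92.5 above the bench; 228.7 from the hinge line. Its axes turn with the lid: y along the bar; with the lid shut x points to the back and z up. The bar can turn between finger pads
- die: small cutting die, loose on the lid: plywood 120 long (its x) x 50 wide (its y) x 18 thick, with a 6 high steel rule outline and dark rubber strips on its upper face, 24 in all; 0.08 to 0.17 kg. Origin: centre of its underside, z out of the rule face
- die_end_a (a point): middle of the die's short edge at +x of the die, on its underside (60 from its origin)
- die_end_b (a point): middle of the die's short edge at -x of the die, on its underside (60 from its origin)
- mat: plain black rubber mat fixed to the bench at the left or right of the chest, 200 (its x) x 160 (its y) x 4 thick. Origin: centre of its underside; its top is 4 above the bench
- tray: open wooden tray of rule pieces, 190 x 150 x 40 high, fixed on the chest's other side; origin: centre of its underside
- stay: the new brass lid stay waiting to be fitted: two thin bars pivoted together, about 230 x 80 x 9, flat on the bench in front of the chest
- screwdriver: screwdriver with black handle, 200 long, 26 thick, lying on the bench in front of the chest
- screw_jar: glass screw jar with aluminium cap, 64 across, 85 high, standing behind the chest
- glue: white glue bottle, 60 across, 170 high, standing behind the chest
- clamp: grey G-clamp lying flat, about 75 x 160, 20 high, behind the chest
- hammer: hammer with wooden handle, 220 long, head 26 high, lying at the right beyond the mat or tray
- brush: bench brush, 200 long, 20 high, lying at the left beyond the mat or tray
Mind the look-alikes: they are no part of the job. What is meant by the die is not purple, and is the smaller of those in its own colour.

How it is judged (in metres and radians):
On the way, in this order (a step that is already met when the one before it is completed fails the run):
1. the die lies flat on the mat, rule up, let go (x of die_end_a in the frame of mat between -0.1 and 0.1 m and y of die_end_a in the frame of mat between -0.08 and 0.08 m and x of die_end_b in the frame of mat between -0.1 and 0.1 m and y of die_end_b in the frame of mat between -0.08 and 0.08 m and z of die in the frame of mat below 0.008 m and angle between die's own z axis and vertical below 0.08 rad and contact force between die and the fingers below 0.05 N and linear speed of die below 0.03 m/s), for 0.3 s.
2. the lid is swung up by its pull, the die still on the mat (all of step 1 and contact force between pull and the fingers above 2 N and value of joint lid above 0.5 rad), for 0.1 s.
At the end, for the whole second after the job is handed in: Lid still (under 0.05 rad/s) within 0.07 rad of its balance point at 1.34 rad, fingers gripping the pull (over 2 N); die lying still and flat (0.08 rad), rule up, both ends over the mat, not touched by the fingers; nothing loose touches the chest or lid (all of step 1 and contact force between pull and the fingers above 2 N and value of joint lid between 1.27 and 1.41 rad and velocity of joint lid between -0.05 and 0.05 rad/s and contact force between chest and die below 0.05 N and contact force between chest and stay below 0.05 N and contact force between chest and screwdriver below 0.05 N and contact force between chest and screw_jar below 0.05 N and contact force between chest and glue below 0.05 N and contact force between chest and clamp below 0.05 N and contact force between chest and hammer below 0.05 N and contact force between chest and brush below 0.05 N); the arm keeps its last pose, push and grip.
It fails at once if the lid goes over backwards (beyond 1.65 rad) (value of joint lid above 1.65 rad).
It fails at once if the lid slams towards shut (faster than 2.5 rad/s) (velocity of joint lid below -2.5 rad/s).
It fails at once if the die is tipped over (more than 45 degrees) (angle between die's own z axis and vertical above 0.785 rad).
It fails at once if the die is dropped: in free air more than 20 mm above the bench (contact force between die and anything else below 0.01 N and height (world z) of die between 0.024 and 0.1 m).
It fails at once if another thing on the bench is moved by more than 25 mm (distance of any of stay, screwdriver, screw_jar, glue, clamp, hammer, brush from where it was at the start of the episode above 0.025 m).
It also fails if it takes over 61 s, if anything falls off the work surface, if the arm or the gripper's body presses on something with over 40 N, if the wrist force passes 120 N, or if a joint passes its speed limit or range.

### The arm

A 7-joint arm with a two-finger parallel gripper is mounted at the origin on the work surface. World frame = base frame: x ahead of the robot, y to its left, z up, the work surface at z = 0. Lengths are in mm, angles in rad, forces in N, time in s.
With the tool pointing down it reaches from about 400 to 875 mm from the base axis. Payload 4.4 kg.
Tool frame: the origin (TCP) lies at the very end of the fingers, on their centre line; the grasp point (between the pads) lies 19 mm behind it; z points along the fingers, y is the direction in which the jaws open and shut (so a half turn about z gives the same grasp; the last joint's range is limited). The gripper opens to 85 mm and grips with 20 to 120 N. Pads are 22 mm wide; open, the fingers measure 114 mm over their backs; the gripper's body (76 mm by 85 mm) begins 54 mm behind the grasp point. The pads swing forward as they close: fully open they stand 13 mm farther back than shut.
Start: joints at [1.076, 0.628, 0.038, 1.517, -0.027, 0.996, -0.02], TCP at [270.285, -591.155, 231.313] pointing down, gripper open.
Joint ranges: [-3.06, 3.06], [-0.37, 2.12], [-1.25, 1.32], [0.18, 2.47], [-1.1, 4.24], [0.23, 1.98], [-2.94, 2.94]. Speed limits (rad/s): [2.57, 2.57, 3.14, 3.14, 3.14, 3.14, 3.14].

### API

Orientations are given as [roll, pitch, yaw] about the fixed x, y, z axes, in that order (R = Rz(yaw) Ry(pitch) Rx(roll)).
In Python, from cell import read_state, get_image, calibration, finish_job gives the robot as it stands. The module is installed in compiled form; this text tells all that it offers.
- The arm moves only by the tool apply_moves, never from a script. Its argument "increments" is a list of rows, each an object of numbers: "tx", "ty", "tz": the shift along the world's x, y, z in m; "rx", "ry", "rz": the turn, a rotation vector about the world's x, y, z in units of 5 degrees (1.0 is 5 degrees); "claw": the finger opening in m, from 0 to 0.0854. In form: [{"tx": .., "ty": .., "tz": .., "rx": .., "ry": .., "rz": .., "claw": ..}, ...]. A call has 1 to 12 rows; each row is the pose to reach, as a shift and turn from the pose commanded when the call began; what a row does not reach only later rows make up. A row lasts 1/10 s, in which the tool goes at most 50 mm and 8.59 degrees, less where a joint would pass 70% of its speed; a pose out of reach is approached as far as the arm can. A call with a gripper value outside its range is refused whole. The fingers move at their own pace and stop on an object; the grip force is fixed at half the most. Time passes only in rows, so rows that repeat a pose let the fingers close. It gives the time, the measured TCP pose, the force and the opening at its end, in the units of the state.
- read_state(): the state, without advancing time (a new reading comes with each control period).
- get_image(name): name is "side" or "top"; returns the picture (400x640x3 uint8, red, green, blue); there is no depth.
- calibration(name): a dict with "camera_matrix" (3x3 intrinsics, pixels), "distortion" ([k1, k2, p1, p2, k3] as OpenCV has them; the pictures are not rectified), "origin" and "attitude" of the camera in the world. Camera axes: x right, y up, looking along -z (the intrinsics and any distortion apply to the point x, -y, -z); pixel columns grow to the right and rows downward; lengths in mm; the calibration is good to about 2 mm. A picture is of the moment at which its call begins. calibration takes no time and is no camera call.
- finish_job(): hands the job in, once; it reports no verdict.
The state is a dict: "clock": time; "qpos": joint angles; "qd": joint speeds; "tau": joint torques, N m; "eef_pos": TCP position; "tool_rot": TCP orientation; "force": force on the tool from outside, world axes, zero at the start; "torque": the same for the moment, N m; "width": finger opening in mm.
Only numpy, scipy, OpenCV 4.12 (cv2) and the standard library are available. Lean on these libraries where they do the work, as an engineer would, in place of code of your own. Each camera call takes 0.05 s, during which the arm holds its last target. There are 200 camera calls.

## Working session

There is one attempt and no reset: what is moved stays moved. The work goes in short steps, Python scripts to look and compute and a tool call to move; the robot and the scene stay as the last step left them, time stands still between calls to the robot, and variables do not carry over. Pictures are saved under pics/ and viewed, about 8 in all and at most 12, crops included, and the job is handed in when it is done.

Besides the shell and the picture viewer there is one more tool, called after "Call:" as name([rows], argument=value, ...), one row to a line, values as JSON. apply_moves: Moves the arm, as the interface text tells. Its arguments: {"type":"object","properties":{"increments":{"type":"array"}},"required":["increments"]}

```bash
mkdir -p pics
cat > h.py <<'E'
import numpy as np, cv2
from cell import read_state, get_image, calibration, finish_job
from scipy.spatial.transform import Rotation as R
def cam(n):
    c=calibration(n); A=np.array(c["attitude"],float)
    if A.shape!=(3,3): A=R.from_euler('xyz',A).as_matrix()
    return np.array(c["camera_matrix"],float),np.array(c["distortion"],float),np.array(c["origin"],float),A
def ray(n,uv):
    K,D,o,A=cam(n)
    p=cv2.undistortPoints(np.array(uv,float).reshape(-1,1,2),K,D).reshape(-1,2)
    d=np.c_[p[:,0],-p[:,1],-np.ones(len(p))]@A.T
    return o,d
def onz(n,uv,z):
    o,d=ray(n,uv); return o+d*((z-o[2])/d[:,2])[:,None]
def proj(n,P):
    K,D,o,A=cam(n); q=(np.atleast_2d(P)-o)@A; q=q*[1,-1,-1]
    return cv2.projectPoints(q,np.zeros(3),np.zeros(3),K,D)[0].reshape(-1,2)
def save(n,f,crop=None,s=1):
    im=get_image(n); cv2.imwrite('pics/raw_'+f,im[:,:,::-1])
    o=im[:,:,::-1]
    if crop: x0,y0,x1,y1=crop; o=o[y0:y1,x0:x1]
    cv2.imwrite('pics/'+f,cv2.resize(o,None,fx=s,fy=s,interpolation=cv2.INTER_CUBIC)); return im
E
python3 - <<'E'
from h import *
for n in("top","side"):
    print(calibration(n)); save(n,n+'1.png',s=1.25)
print(read_state())
E
```

```text
{'camera_matrix': array([[439.92903385,   0.        , 318.90980198],
       [  0.        , 439.92903385, 195.85425079],
       [  0.        ,   0.        ,   1.        ]]), 'distortion': array([0.01426665, 0.        , 0.        , 0.        , 0.        ]), 'origin': array([ 307.75864671,    8.31541062, 1491.1576859 ]), 'attitude': array([ 0.14604263, -0.00577483, -1.59929243])}
{'camera_matrix': array([[400.9711588 ,   0.        , 320.60489829],
       [  0.        , 400.9711588 , 201.53104929],
       [  0.        ,   0.        ,   1.        ]]), 'distortion': array([0.01654192, 0.        , 0.        , 0.        , 0.        ]), 'origin': array([-151.58704435,  791.36403894,  841.70357443]), 'attitude': array([ 0.92258628, -0.02105634, -2.43289046])}
{'clock': 0.1, 'qpos': array([ 1.07619195,  0.62927607,  0.03841745,  1.51827701, -0.02699125,
        0.99634792, -0.01999884]), 'qd': array([ 0.00077556, -0.0020012 ,  0.00052974, -0.00345951, -0.00039349,
        0.00111311,  0.00023946]), 'tau': array([ 3.87879249e-03, -5.64527571e+01,  1.23038895e+00, -1.93972331e+01,
        1.11758709e-02,  5.48466473e-03,  5.83055396e-06]), 'eef_pos': array([ 270.055595  , -590.60136814,  230.46315601]), 'tool_rot': array([-3.13980145e+00,  1.13224276e-05,  4.28832191e-01]), 'force': array([0.00513942, 0.30938435, 0.4781321 ]), 'torque': array([-0.01948495,  0.00226138,  0.021888  ]), 'width': 85.53224242386605}
```

View pics/top1.png

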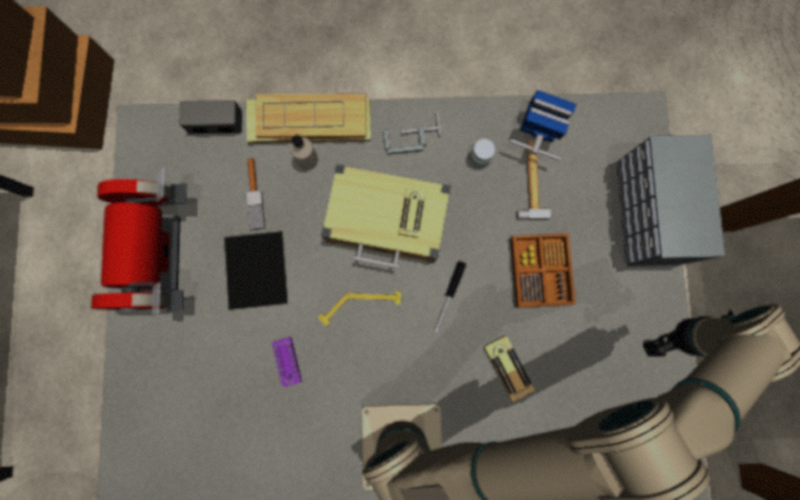

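View pics/side1.png

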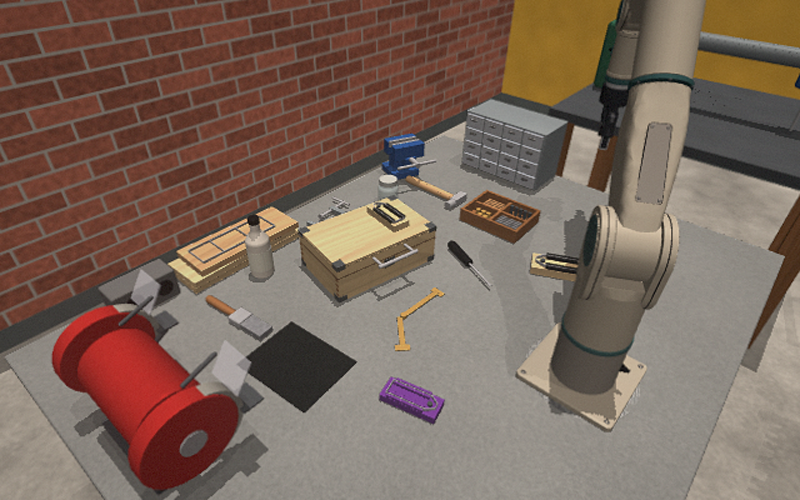

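The top view (1.25x) has the die on the lid at (411,212). The look-alikes are the larger same-colour die on the bench at (509,367), the purple one at (287,361) and the die board at (308,117). I choose the one on the lid. The mat is at (256,270), to the left.

Run:
```python
from h import *
im=cv2.imread('pics/raw_top1.png')
c=im[125:220,250:370]; cv2.imwrite('pics/crop.png',cv2.resize(c,None,fx=6,fy=6,interpolation=cv2.INTER_CUBIC))
# mat
g=im.max(2); m=(g<45).astype(np.uint8); m[:,:170]=0; m[:,240:]=0; m[:180]=0;m[255:]=0
cs,_=cv2.findContours(m,0,1); k=max(cs,key=cv2.contourArea)
b=cv2.boxPoints(cv2.minAreaRect(k)); print(b); w=onz('top',b,4); print(w,w.mean(0),np.linalg.norm(np.diff(w,axis=0),axis=1))
```

```text
[[179.07639 189.03137]
 [224.71487 185.65076]
 [228.95499 242.89224]
 [183.3165  246.27286]]
[[562.89952127 469.96259661   4.        ]
 [570.36302955 314.71127941   4.        ]
 [374.95811802 299.961208     4.        ]
 [368.11671848 452.33026143   4.        ]] [469.08434683 384.24133636   4.        ] [155.43061296 195.96082276 152.52256617]
```

View pics/crop.png

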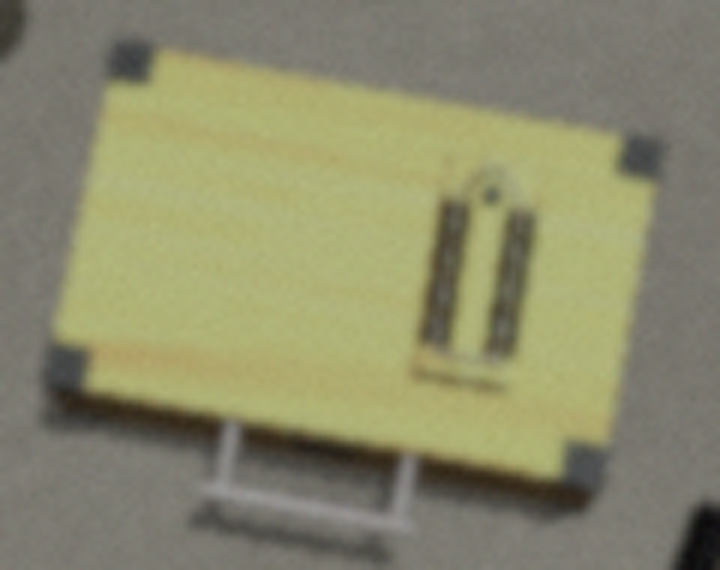

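The crop shows the chosen die with two dark strips on yellow plywood, centred near crop pixel (478,270). The lid corners are near (110,38), (662,138), (602,490) and (47,388), and the bar ends near (205,488) and (410,525).

Run:
```python
from h import *
off=np.array([250,125]); f=lambda a:np.array(a,float)/6+off-.42
n=lambda w:np.linalg.norm(np.diff(np.r_[w,w[:1]],axis=0),axis=1)
L=onz('top',f([(110,38),(662,138),(602,490),(47,388)]),110); print('lid',L.round(),n(L).round(),L.mean(0).round(1))
yaw=[np.arctan2(*(a-b)[[1,0]]) for a,b in((L[0],L[3]),(L[1],L[2]))]+[np.arctan2(-(a-b)[0],(a-b)[1]) for a,b in((L[0],L[1]),(L[3],L[2]))];print('yaw',np.degrees(yaw))
B=onz('top',f([(205,488),(410,525)]),92.5); print('bar',B.round(),n(B),B.mean(0)); d=B[0]-B[1]; print(np.degrees(np.arctan2(-d[0],d[1])))
im=cv2.imread('pics/raw_top1.png'); g=im.max(2).astype(int)
m=np.zeros(g.shape,np.uint8); m[157:185,318:342]=(g[157:185,318:342]<115)
ys,xs=np.nonzero(m); r=cv2.minAreaRect(np.c_[xs,ys].astype(np.float32)); print(r)
S=onz('top',cv2.boxPoints(r),131); print('strips',S.round(1),n(S),S.mean(0))
D=onz('top',f([(413,376),(508,388),(541,160),(446,148)]),128); print('die',D.round(1),n(D),D.mean(0))
for p in [L,B]: print(proj('side',p).round())
y=np.radians(np.mean(yaw)); u=np.array([np.cos(y),np.sin(y),0])
for c in (L.mean(0),):
  print('hinge',c+u*95,'bar from lid',c-u*133)
# side crop
s=cv2.imread('pics/raw_side1.png')[150:245,230:360]; cv2.imwrite('pics/crop2.png',cv2.resize(s,None,fx=6,fy=6,interpolation=cv2.INTER_CUBIC))
```

```text
lid [[ 728.  154.  110.]
 [ 664. -142.  110.]
 [ 475. -103.  110.]
 [ 537.  189.  110.]] [303. 194. 298. 194.] [601.   24.5 110. ]
yaw [-10.57980336 -11.80416904 -12.10506537 -12.09680158]
bar [[484. 108.  92.]
 [461.  -1.  92.]] [111.14708879 111.14708879] [472.31259985  53.43952105  92.5       ]
-11.883246107253516
((329.3648376464844, 169.81080627441406), (15.45350456237793, 26.13943862915039), 9.462322235107422)
strips [[553.2  -8.7 131. ]
 [635.8 -24.7 131. ]
 [626.2 -72.7 131. ]
 [543.8 -56.3 131. ]] [84.07028998 48.92821053 84.01345211 48.5067917 ] [589.74899257 -40.57819024 131.        ]
die [[535.3  -4.5 128. ]
 [527.6 -54.  128. ]
 [649.4 -75.6 128. ]
 [657.3 -25.4 128. ]] [ 50.10993122 123.74493723  50.7510982  123.79326475] [592.41990181 -39.87822793 128.        ]
[[237. 183.]
 [313. 155.]
 [348. 180.]
 [270. 213.]]
[[303. 213.]
 [332. 200.]]
hinge [695.9871949   24.21101655 110.        ] bar from lid [467.98862973  25.01989377 110.        ]
```

View pics/crop2.png

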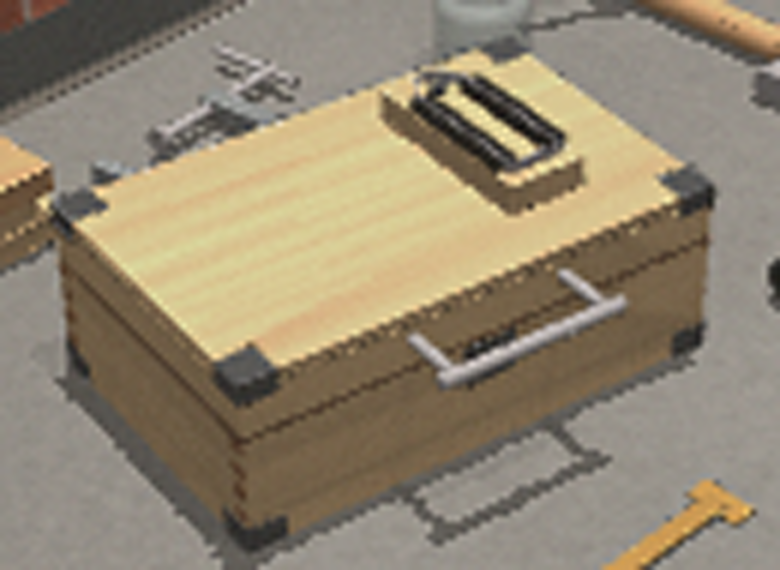

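Sizes and heights agree. Die centre is about (591,-40), yaw -10.5°. Chest yaw is about -11.8°, bar middle about (472,52.5), hinge about (694,5), mat centre (469,384) with yaw about +5°. The side crop confirms the die lies near the lid's right end, and the bar ends match the projection within about 1 px. Next I move above the die.

Call:
apply_moves([
  {"tx": 0.03,"ty": 0.05,"tz": 0.02,"rz": 1.6},
  {"tx": 0.06,"ty": 0.1,"tz": 0.03,"rz": 3.2},
  {"tx": 0.085,"ty": 0.145,"tz": 0.03,"rz": 4.8},
  {"tx": 0.11,"ty": 0.19,"tz": 0.03,"rz": 6.4},
  {"tx": 0.135,"ty": 0.235,"tz": 0.03,"rz": 8.0},
  {"tx": 0.16,"ty": 0.28,"tz": 0.03,"rz": 9.6},
  {"tx": 0.185,"ty": 0.32,"tz": 0.03,"rz": 11.2},
  {"tx": 0.21,"ty": 0.36,"tz": 0.03,"rz": 12.8},
  {"tx": 0.23,"ty": 0.4,"tz": 0.03,"rz": 14.4},
  {"tx": 0.25,"ty": 0.43,"tz": 0.03,"rz": 16.0},
  {"tx": 0.27,"ty": 0.46,"tz": 0.03,"rz": 17.6},
  {"tx": 0.285,"ty": 0.49,"tz": 0.03,"rz": 19.2},
])

```text
$.increments[0]: bad value
```

Call:
apply_moves([
  {"tx": 0.03,"ty": 0.05,"tz": 0.02,"rx": 0,"ry": 0,"rz": 1.6,"claw": 0.085},
  {"tx": 0.06,"ty": 0.1,"tz": 0.03,"rx": 0,"ry": 0,"rz": 3.2,"claw": 0.085},
  {"tx": 0.085,"ty": 0.145,"tz": 0.03,"rx": 0,"ry": 0,"rz": 4.8,"claw": 0.085},
  {"tx": 0.11,"ty": 0.19,"tz": 0.03,"rx": 0,"ry": 0,"rz": 6.4,"claw": 0.085},
  {"tx": 0.135,"ty": 0.235,"tz": 0.03,"rx": 0,"ry": 0,"rz": 8.0,"claw": 0.085},
  {"tx": 0.16,"ty": 0.28,"tz": 0.03,"rx": 0,"ry": 0,"rz": 9.6,"claw": 0.085},
  {"tx": 0.185,"ty": 0.32,"tz": 0.03,"rx": 0,"ry": 0,"rz": 11.2,"claw": 0.085},
  {"tx": 0.21,"ty": 0.36,"tz": 0.03,"rx": 0,"ry": 0,"rz": 12.8,"claw": 0.085},
  {"tx": 0.23,"ty": 0.4,"tz": 0.03,"rx": 0,"ry": 0,"rz": 14.4,"claw": 0.085},
  {"tx": 0.25,"ty": 0.43,"tz": 0.03,"rx": 0,"ry": 0,"rz": 16.0,"claw": 0.085},
  {"tx": 0.27,"ty": 0.46,"tz": 0.03,"rx": 0,"ry": 0,"rz": 17.6,"claw": 0.085},
  {"tx": 0.285,"ty": 0.49,"tz": 0.03,"rx": 0,"ry": 0,"rz": 19.2,"claw": 0.085},
])

```text
clock: 1.3
eef_pos: [556.3, -99.0, 261.1]
tool_rot: [3.141, -0.0, 2.112]
force: [0.4, -0.1, -0.4]
width: 85.0
```

Call:
apply_moves([
  {"tx": 0.012,"ty": 0.02,"tz": 0,"rx": 0,"ry": 0,"rz": 1.6,"claw": 0.085},
  {"tx": 0.02,"ty": 0.035,"tz": 0,"rx": 0,"ry": 0,"rz": 3.2,"claw": 0.085},
  {"tx": 0.028,"ty": 0.05,"tz": 0,"rx": 0,"ry": 0,"rz": 4.8,"claw": 0.085},
  {"tx": 0.034,"ty": 0.057,"tz": 0,"rx": 0,"ry": 0,"rz": 6.4,"claw": 0.085},
  {"tx": 0.036,"ty": 0.061,"tz": -0.02,"rx": 0,"ry": 0,"rz": 8.0,"claw": 0.085},
  {"tx": 0.036,"ty": 0.061,"tz": -0.04,"rx": 0,"ry": 0,"rz": 9.3,"claw": 0.085},
  {"tx": 0.036,"ty": 0.061,"tz": -0.06,"rx": 0,"ry": 0,"rz": 9.8,"claw": 0.085},
  {"tx": 0.036,"ty": 0.061,"tz": -0.08,"rx": 0,"ry": 0,"rz": 9.8,"claw": 0.085},
  {"tx": 0.036,"ty": 0.061,"tz": -0.08,"rx": 0,"ry": 0,"rz": 9.8,"claw": 0.085},
  {"tx": 0.036,"ty": 0.061,"tz": -0.08,"rx": 0,"ry": 0,"rz": 9.8,"claw": 0.085},
])

```text
clock: 2.3
eef_pos: [591.2, -40.2, 181.3]
tool_rot: [3.142, -0.001, 2.959]
force: [-0.1, -0.7, 0.3]
width: 85.1
```

Run:
```python
from h import *
save('side','s2.png',(260,120,370,210),6); s=read_state(); print(s['eef_pos'],s['tool_rot'],s['qpos'],s['force'])
p=s['eef_pos']; print((proj('side',[[591,-40,128],p])-[260,120])*6)
```

```text
[591.74101945 -39.96996914 181.99990717] [3.14124642e+00 7.42042873e-04 2.95942009e+00] [ 0.4090341   0.67373222 -0.63248436  1.72267422  0.48725369  0.90676228
  0.96217618] [ 0.16019005 -0.02312557  0.23472975]
[[294.84259905 298.64008223]
 [294.14901369 212.81946962]]
```

View pics/s2.png

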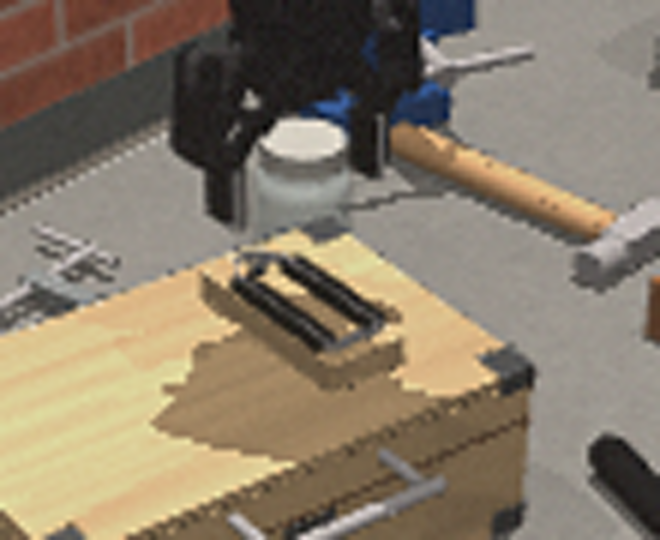

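The side crop shows the jaws straddling the die. Its top centre is at about (303,306) against a predicted (295,299), an error of about 3 mm along its length, which is harmless. Next I descend and grip.

Call:
apply_moves([
  {"tx": -0.002,"ty": 0,"tz": -0.03,"rx": 0,"ry": 0,"rz": 0,"claw": 0.085},
  {"tx": -0.002,"ty": 0,"tz": -0.055,"rx": 0,"ry": 0,"rz": 0,"claw": 0.085},
  {"tx": -0.002,"ty": 0,"tz": -0.066,"rx": 0,"ry": 0,"rz": 0,"claw": 0.085},
  {"tx": -0.002,"ty": 0,"tz": -0.07,"rx": 0,"ry": 0,"rz": 0,"claw": 0.08},
  {"tx": -0.002,"ty": 0,"tz": -0.07,"rx": 0,"ry": 0,"rz": 0,"claw": 0.06},
  {"tx": -0.002,"ty": 0,"tz": -0.07,"rx": 0,"ry": 0,"rz": 0,"claw": 0.04},
  {"tx": -0.002,"ty": 0,"tz": -0.07,"rx": 0,"ry": 0,"rz": 0,"claw": 0.03},
  {"tx": -0.002,"ty": 0,"tz": -0.07,"rx": 0,"ry": 0,"rz": 0,"claw": 0.03},
  {"tx": -0.002,"ty": 0,"tz": -0.07,"rx": 0,"ry": 0,"rz": 0,"claw": 0.03},
  {"tx": -0.002,"ty": 0,"tz": -0.07,"rx": 0,"ry": 0,"rz": 0,"claw": 0.03},
  {"tx": -0.002,"ty": 0,"tz": -0.07,"rx": 0,"ry": 0,"rz": 0,"claw": 0.03},
  {"tx": -0.002,"ty": 0,"tz": -0.07,"rx": 0,"ry": 0,"rz": 0,"claw": 0.03},
])

```text
clock: 3.55
eef_pos: [590.4, -40.1, 113.0]
tool_rot: [3.141, 0.003, 2.959]
force: [-0.8, 0.4, 6.8]
width: 48.6
```

Call:
apply_moves([
  {"tx": 0,"ty": 0,"tz": 0.01,"rx": 0,"ry": 0,"rz": 0,"claw": 0.03},
  {"tx": 0,"ty": 0,"tz": 0.025,"rx": 0,"ry": 0,"rz": 0,"claw": 0.03},
  {"tx": 0,"ty": 0.0,"tz": 0.045,"rx": 0,"ry": 0,"rz": 0,"claw": 0.03},
  {"tx": -0.003,"ty": 0.01,"tz": 0.065,"rx": 0,"ry": 0,"rz": 0,"claw": 0.03},
  {"tx": -0.01,"ty": 0.03,"tz": 0.075,"rx": 0,"ry": 0,"rz": 0.2,"claw": 0.03},
  {"tx": -0.02,"ty": 0.06,"tz": 0.08,"rx": 0,"ry": 0,"rz": 0.4,"claw": 0.03},
  {"tx": -0.03,"ty": 0.1,"tz": 0.08,"rx": 0,"ry": 0,"rz": 0.7,"claw": 0.03},
  {"tx": -0.041,"ty": 0.14,"tz": 0.08,"rx": 0,"ry": 0,"rz": 1.0,"claw": 0.03},
  {"tx": -0.052,"ty": 0.18,"tz": 0.08,"rx": 0,"ry": 0,"rz": 1.3,"claw": 0.03},
  {"tx": -0.063,"ty": 0.22,"tz": 0.08,"rx": 0,"ry": 0,"rz": 1.6,"claw": 0.03},
  {"tx": -0.074,"ty": 0.26,"tz": 0.08,"rx": 0,"ry": 0,"rz": 1.9,"claw": 0.03},
  {"tx": -0.085,"ty": 0.3,"tz": 0.08,"rx": 0,"ry": 0,"rz": 2.2,"claw": 0.03},
])

```text
clock: 4.75
eef_pos: [502.4, 262.5, 191.9]
tool_rot: [3.141, -0.0, -3.128]
force: [0.6, -0.1, -1.3]
width: 48.7
```

Call:
apply_moves([
  {"tx": -0.01,"ty": 0.035,"tz": 0,"rx": 0,"ry": 0,"rz": 0.3,"claw": 0.03},
  {"tx": -0.02,"ty": 0.07,"tz": -0.005,"rx": 0,"ry": 0,"rz": 0.6,"claw": 0.03},
  {"tx": -0.028,"ty": 0.098,"tz": -0.02,"rx": 0,"ry": 0,"rz": 0.8,"claw": 0.03},
  {"tx": -0.033,"ty": 0.116,"tz": -0.04,"rx": 0,"ry": 0,"rz": 0.9,"claw": 0.03},
  {"tx": -0.035,"ty": 0.123,"tz": -0.06,"rx": 0,"ry": 0,"rz": 0.9,"claw": 0.03},
  {"tx": -0.035,"ty": 0.124,"tz": -0.08,"rx": 0,"ry": 0,"rz": 0.9,"claw": 0.03},
  {"tx": -0.035,"ty": 0.124,"tz": -0.1,"rx": 0,"ry": 0,"rz": 0.9,"claw": 0.03},
  {"tx": -0.035,"ty": 0.124,"tz": -0.12,"rx": 0,"ry": 0,"rz": 0.9,"claw": 0.03},
  {"tx": -0.035,"ty": 0.124,"tz": -0.135,"rx": 0,"ry": 0,"rz": 0.9,"claw": 0.03},
  {"tx": -0.035,"ty": 0.124,"tz": -0.145,"rx": 0,"ry": 0,"rz": 0.9,"claw": 0.03},
  {"tx": -0.035,"ty": 0.124,"tz": -0.145,"rx": 0,"ry": 0,"rz": 0.9,"claw": 0.03},
])

```text
clock: 5.85
eef_pos: [468.3, 383.6, 45.3]
tool_rot: [-3.14, -0.002, -3.052]
force: [-0.3, 0.6, -1.5]
width: 48.5
```

Run:
```python
from h import *
save('side','s3.png',(160,200,320,320),5); s=read_state(); print(s['eef_pos'],s['force'],s['width'],s['qpos'])
```

```text
[468.80959175 384.05590171  46.23649307] [-0.95683316 -0.12012464 -0.87955044] 48.521098854374145 [-0.4026845   0.87213718 -0.54777336  1.76857679  0.67020672  0.69650691
  0.33665189]
```

View pics/s3.png

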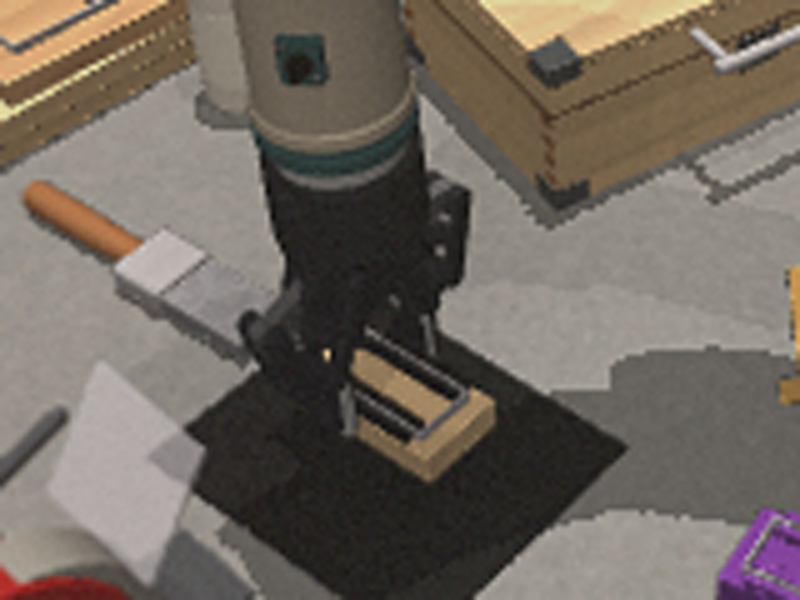

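The die is held level over the mat. Its front end is at (430,480) in the crop, and it points along the mat's length. Next I lower and release it.

Call:
apply_moves([
  {"tx": 0,"ty": 0,"tz": -0.015,"rx": 0,"ry": 0,"rz": 0,"claw": 0.03},
  {"tx": 0,"ty": 0,"tz": -0.028,"rx": 0,"ry": 0,"rz": 0,"claw": 0.03},
  {"tx": 0,"ty": 0,"tz": -0.035,"rx": 0,"ry": 0,"rz": 0,"claw": 0.03},
  {"tx": 0,"ty": 0,"tz": -0.039,"rx": 0,"ry": 0,"rz": 0,"claw": 0.03},
  {"tx": 0,"ty": 0,"tz": -0.04,"rx": 0,"ry": 0,"rz": 0,"claw": 0.03},
  {"tx": 0,"ty": 0,"tz": -0.04,"rx": 0,"ry": 0,"rz": 0,"claw": 0.03},
])

```text
clock: 6.5
eef_pos: [468.7, 383.1, 7.1]
tool_rot: [-3.14, -0.001, -3.053]
force: [-2.9, -3.5, 8.2]
width: 48.5
```

Contact (8 N up), so I release and rise.

Call:
apply_moves([
  {"tx": 0,"ty": 0,"tz": 0,"rx": 0,"ry": 0,"rz": 0,"claw": 0.06},
  {"tx": 0,"ty": 0,"tz": 0,"rx": 0,"ry": 0,"rz": 0,"claw": 0.085},
  {"tx": 0,"ty": 0,"tz": 0,"rx": 0,"ry": 0,"rz": 0,"claw": 0.085},
  {"tx": 0,"ty": 0,"tz": 0,"rx": 0,"ry": 0,"rz": 0,"claw": 0.085},
  {"tx": 0,"ty": 0,"tz": 0.02,"rx": 0,"ry": 0,"rz": 0,"claw": 0.085},
  {"tx": 0,"ty": 0,"tz": 0.06,"rx": 0,"ry": 0,"rz": 0,"claw": 0.085},
  {"tx": 0,"ty": 0,"tz": 0.1,"rx": 0,"ry": 0,"rz": 0,"claw": 0.085},
  {"tx": 0,"ty": 0,"tz": 0.15,"rx": 0,"ry": 0,"rz": 0,"claw": 0.06},
  {"tx": 0,"ty": 0,"tz": 0.2,"rx": 0,"ry": 0,"rz": 0,"claw": 0.04},
])

```text
clock: 7.4
eef_pos: [468.9, 383.5, 207.8]
tool_rot: [-3.141, -0.001, -3.053]
force: [0.1, -0.1, 0.8]
width: 58.2
```

Call:
apply_moves([
  {"tx": 0,"ty": -0.02,"tz": 0,"rx": 0,"ry": 0,"rz": -1.6,"claw": 0.03},
  {"tx": 0,"ty": -0.05,"tz": 0,"rx": 0,"ry": 0,"rz": -3.2,"claw": 0.03},
  {"tx": 0,"ty": -0.08,"tz": 0,"rx": 0,"ry": 0,"rz": -4.8,"claw": 0.03},
  {"tx": 0,"ty": -0.11,"tz": 0,"rx": 0,"ry": 0,"rz": -6.4,"claw": 0.03},
  {"tx": 0,"ty": -0.14,"tz": 0,"rx": 0,"ry": 0,"rz": -8.0,"claw": 0.03},
  {"tx": 0,"ty": -0.17,"tz": 0,"rx": 0,"ry": 0,"rz": -9.6,"claw": 0.03},
  {"tx": 0,"ty": -0.2,"tz": 0,"rx": 0,"ry": 0,"rz": -11.2,"claw": 0.03},
  {"tx": 0,"ty": -0.23,"tz": 0,"rx": 0,"ry": 0,"rz": -12.8,"claw": 0.03},
  {"tx": 0,"ty": -0.26,"tz": 0,"rx": 0,"ry": 0,"rz": -14.4,"claw": 0.03},
  {"tx": 0,"ty": -0.285,"tz": 0,"rx": 0,"ry": 0,"rz": -16.0,"claw": 0.03},
  {"tx": 0,"ty": -0.305,"tz": 0,"rx": 0,"ry": 0,"rz": -17.6,"claw": 0.03},
  {"tx": 0.001,"ty": -0.32,"tz": 0,"rx": 0,"ry": 0,"rz": -19.2,"claw": 0.03},
])

```text
clock: 8.6
eef_pos: [470.0, 62.2, 206.4]
tool_rot: [-3.142, 0.0, 1.547]
force: [0.3, -1.0, -0.1]
width: 30.1
```

Call:
apply_moves([
  {"tx": 0.001,"ty": -0.006,"tz": -0.01,"rx": 0,"ry": 0,"rz": -1.3,"claw": 0.03},
  {"tx": 0.002,"ty": -0.011,"tz": -0.03,"rx": 0,"ry": 0,"rz": -2.2,"claw": 0.03},
  {"tx": 0.002,"ty": -0.011,"tz": -0.06,"rx": 0,"ry": 0,"rz": -2.2,"claw": 0.03},
  {"tx": 0.002,"ty": -0.011,"tz": -0.075,"rx": 0,"ry": 0,"rz": -2.2,"claw": 0.03},
  {"tx": 0.002,"ty": -0.011,"tz": -0.08,"rx": 0,"ry": 0,"rz": -2.2,"claw": 0.03},
  {"tx": 0.002,"ty": -0.011,"tz": -0.08,"rx": 0,"ry": 0,"rz": -2.2,"claw": 0.03},
])

```text
clock: 9.2
eef_pos: [472.0, 53.0, 125.9]
tool_rot: [-3.141, 0.0, 1.363]
force: [0.1, -0.4, -0.1]
width: 30.2
```

Run:
```python
from h import *
im=save('side','s4.png',(250,140,370,240),6); s=read_state(); print(s['eef_pos'],s['tool_rot'],s['force'],s['width'],s['qpos'])
print((proj('side',[[472,52.5,92.5],s['eef_pos']])-[250,140])*6)
# die on mat in top view
t=save('top','t4.png')[:,:,::-1]
h=cv2.cvtColor(t,cv2.COLOR_BGR2HSV); m=np.zeros(t.shape[:2],np.uint8); sl=np.s_[190:245,183:227]
m[sl]=(t[sl].max(2)>70); m=cv2.morphologyEx(m,cv2.MORPH_CLOSE,np.ones((7,7)))
c=max(cv2.findContours(m,0,1)[0],key=cv2.contourArea); r=cv2.minAreaRect(c); print(r, onz('top',cv2.boxPoints(r),22).round())
```

```text
[472.53925236  53.0559891  126.57753255] [ 3.14133956e+00 -2.89972767e-04  1.36278169e+00] [0.10768276 0.22507972 0.83967414] 30.01530838544787 [-0.05170822  0.55454522 -0.17059621  2.09127074  0.18408537  0.50917285
 -0.56627649]
[[407.26555899 395.76046615]
 [406.87745645 341.93470256]]
((202.9263458251953, 214.50546264648438), (37.04664993286133, 16.251771926879883), 85.76361083984375) [[533. 416.  22.]
 [535. 361.  22.]
 [411. 351.  22.]
 [408. 405.  22.]]
```

View pics/s4.png

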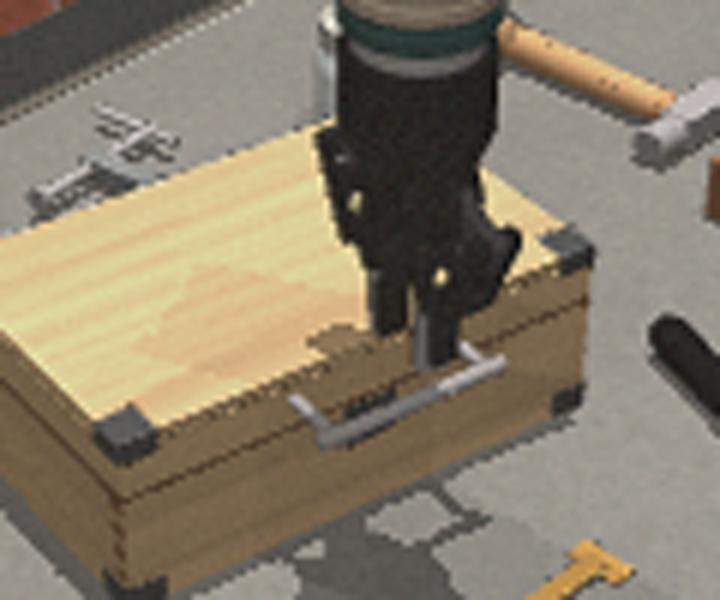

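The die lies centred on the mat, with its corners measured inside the mat outline. The jaws are above the bar, whose middle is at crop (414,401) against a predicted (407,396). That is about 2 mm nearer the robot, so I shift slightly and descend.

Call:
apply_moves([
  {"tx": -0.002,"ty": 0,"tz": -0.015,"rx": 0,"ry": 0,"rz": 0,"claw": 0.03},
  {"tx": -0.002,"ty": 0,"tz": -0.03,"rx": 0,"ry": 0,"rz": 0,"claw": 0.03},
  {"tx": -0.002,"ty": 0,"tz": -0.042,"rx": 0,"ry": 0,"rz": 0,"claw": 0.03},
  {"tx": -0.002,"ty": 0,"tz": -0.05,"rx": 0,"ry": 0,"rz": 0,"claw": 0.03},
  {"tx": -0.002,"ty": 0,"tz": -0.05,"rx": 0,"ry": 0,"rz": 0,"claw": 0.03},
])

```text
clock: 9.8
eef_pos: [470.3, 52.9, 76.2]
tool_rot: [-3.141, 0.0, 1.363]
force: [-0.5, 0.5, -0.1]
width: 29.9
```

No contact on the way down, so I close.

Call:
apply_moves([
  {"tx": -0.002,"ty": 0,"tz": 0,"rx": 0,"ry": 0,"rz": 0,"claw": 0.015},
  {"tx": -0.002,"ty": 0,"tz": 0,"rx": 0,"ry": 0,"rz": 0,"claw": 0},
  {"tx": -0.002,"ty": 0,"tz": 0,"rx": 0,"ry": 0,"rz": 0,"claw": 0},
  {"tx": -0.002,"ty": 0,"tz": 0,"rx": 0,"ry": 0,"rz": 0,"claw": 0},
  {"tx": -0.002,"ty": 0,"tz": 0,"rx": 0,"ry": 0,"rz": 0,"claw": 0},
  {"tx": -0.002,"ty": 0,"tz": 0,"rx": 0,"ry": 0,"rz": 0,"claw": 0},
  {"tx": -0.002,"ty": 0,"tz": 0,"rx": 0,"ry": 0,"rz": 0,"claw": 0},
])

```text
clock: 10.5
eef_pos: [470.5, 52.7, 77.1]
tool_rot: [3.137, -0.001, 1.362]
force: [4.4, -2.4, 0.6]
width: 7.5
```

Run:
```python
import numpy as np
def P(t):
    f=np.arctan2(17.5,228)+t; s=228-228.7*np.cos(f); return np.array([.979*s,-.2045*s,228.7*np.sin(f)-17.5])
for a in ([0,.02,.05,.09,.13,.18,.23,.28,.33,.38,.43,.48,.53],[.53,.58,.63,.68,.73,.78,.83,.88,.93,.98,1.03,1.07,1.1],[1.1,1.14,1.18,1.22,1.25,1.28,1.3,1.32,1.33,1.34]):
    for t in a[1:]: print(t,((P(t)-P(a[0]))/1000).round(4))
```

```text
0.02 [ 0.0004 -0.0001  0.0046]
0.05 [ 0.0011 -0.0002  0.0114]
0.09 [ 0.0024 -0.0005  0.0204]
0.13 [ 0.0041 -0.0009  0.0294]
0.18 [ 0.0067 -0.0014  0.0405]
0.23 [ 0.0098 -0.002   0.0515]
0.28 [ 0.0134 -0.0028  0.0623]
0.33 [ 0.0176 -0.0037  0.0729]
0.38 [ 0.0223 -0.0047  0.0833]
0.43 [ 0.0275 -0.0057  0.0935]
0.48 [ 0.0331 -0.0069  0.1033]
0.53 [ 0.0393 -0.0082  0.1129]
0.58 [ 0.0066 -0.0014  0.0092]
0.63 [ 0.0137 -0.0029  0.0181]
0.68 [ 0.0211 -0.0044  0.0266]
0.73 [ 0.029  -0.0061  0.0347]
0.78 [ 0.0373 -0.0078  0.0424]
0.83 [ 0.0459 -0.0096  0.0497]
0.88 [ 0.0549 -0.0115  0.0565]
0.93 [ 0.0642 -0.0134  0.0629]
0.98 [ 0.0738 -0.0154  0.0687]
1.03 [ 0.0837 -0.0175  0.0741]
1.07 [ 0.0918 -0.0192  0.0781]
1.1 [ 0.098  -0.0205  0.0808]
1.14 [ 0.0083 -0.0017  0.0033]
1.18 [ 0.0168 -0.0035  0.0063]
1.22 [ 0.0254 -0.0053  0.009 ]
1.25 [ 0.0319 -0.0067  0.0108]
1.28 [ 0.0384 -0.008   0.0123]
1.3 [ 0.0428 -0.0089  0.0132]
1.32 [ 0.0472 -0.0099  0.0141]
1.33 [ 0.0494 -0.0103  0.0145]
1.34 [ 0.0516 -0.0108  0.0148]
```

I add +2 mm in x during the first call to remove the closing offset.

Call:
apply_moves([
  {"tx": 0.0014,"ty": 0,"tz": 0.0046,"rx": 0,"ry": 0,"rz": 0,"claw": 0},
  {"tx": 0.003,"ty": 0,"tz": 0.0114,"rx": 0,"ry": 0,"rz": 0,"claw": 0},
  {"tx": 0.0044,"ty": -0.0005,"tz": 0.0204,"rx": 0,"ry": 0,"rz": 0,"claw": 0},
  {"tx": 0.006,"ty": -0.001,"tz": 0.0294,"rx": 0,"ry": 0,"rz": 0,"claw": 0},
  {"tx": 0.0087,"ty": -0.0015,"tz": 0.0405,"rx": 0,"ry": 0,"rz": 0,"claw": 0},
  {"tx": 0.0118,"ty": -0.002,"tz": 0.0515,"rx": 0,"ry": 0,"rz": 0,"claw": 0},
  {"tx": 0.0154,"ty": -0.003,"tz": 0.0623,"rx": 0,"ry": 0,"rz": 0,"claw": 0},
  {"tx": 0.0196,"ty": -0.0037,"tz": 0.073,"rx": 0,"ry": 0,"rz": 0,"claw": 0},
  {"tx": 0.0243,"ty": -0.0047,"tz": 0.0833,"rx": 0,"ry": 0,"rz": 0,"claw": 0},
  {"tx": 0.0295,"ty": -0.0057,"tz": 0.0935,"rx": 0,"ry": 0,"rz": 0,"claw": 0},
  {"tx": 0.035,"ty": -0.007,"tz": 0.1033,"rx": 0,"ry": 0,"rz": 0,"claw": 0},
  {"tx": 0.0413,"ty": -0.0082,"tz": 0.113,"rx": 0,"ry": 0,"rz": 0,"claw": 0},
])

```text
clock: 11.7
eef_pos: [507.8, 44.4, 189.7]
tool_rot: [-3.138, 0.001, 1.363]
force: [0.8, -0.6, -5.2]
width: 7.7
```

The grip radius is 231 against 228.7 and θ is about 0.525, so the arc fits. I continue.

Call:
apply_moves([
  {"tx": 0.0066,"ty": -0.0014,"tz": 0.0092,"rx": 0,"ry": 0,"rz": 0,"claw": 0},
  {"tx": 0.0137,"ty": -0.003,"tz": 0.018,"rx": 0,"ry": 0,"rz": 0,"claw": 0},
  {"tx": 0.021,"ty": -0.0044,"tz": 0.0266,"rx": 0,"ry": 0,"rz": 0,"claw": 0},
  {"tx": 0.029,"ty": -0.006,"tz": 0.0347,"rx": 0,"ry": 0,"rz": 0,"claw": 0},
  {"tx": 0.0373,"ty": -0.0078,"tz": 0.0424,"rx": 0,"ry": 0,"rz": 0,"claw": 0},
  {"tx": 0.046,"ty": -0.0096,"tz": 0.0497,"rx": 0,"ry": 0,"rz": 0,"claw": 0},
  {"tx": 0.055,"ty": -0.0115,"tz": 0.0565,"rx": 0,"ry": 0,"rz": 0,"claw": 0},
  {"tx": 0.0642,"ty": -0.0134,"tz": 0.063,"rx": 0,"ry": 0,"rz": 0,"claw": 0},
  {"tx": 0.0738,"ty": -0.0154,"tz": 0.0687,"rx": 0,"ry": 0,"rz": 0,"claw": 0},
  {"tx": 0.0837,"ty": -0.0175,"tz": 0.074,"rx": 0,"ry": 0,"rz": 0,"claw": 0},
  {"tx": 0.0918,"ty": -0.0192,"tz": 0.078,"rx": 0,"ry": 0,"rz": 0,"claw": 0},
  {"tx": 0.098,"ty": -0.0205,"tz": 0.081,"rx": 0,"ry": 0,"rz": 0,"claw": 0},
])

```text
clock: 12.9
eef_pos: [605.0, 23.2, 272.9]
tool_rot: [-3.137, 0.003, 1.362]
force: [-9.3, -2.5, 12.8]
width: 7.7
```

```bash
cat >> h.py <<'E'
def theta():
    s=read_state(); p=s['eef_pos']+[0,0,16]; u=np.array([.979,-.2045]); d=(np.array([694.2,6.1])-p[:2])@u; z=p[2]-75
    print(s['eef_pos'].round(1),'theta',np.arctan2(z,d)-np.arctan2(17.5,228),'R',np.hypot(d,z),s['force'].round(1),s['width'],s['clock'])
E
python3 -c "
from h import *
theta()"
```

```text
[605.   23.2 272.9] theta 1.0927719659969077 R 232.355461446649 [-9.3 -2.5 12.8] 7.745433683892979 12.9
```

The lid pushes the tool outwards by about 15 N, so the arc is about 3 mm tight. I add 3 mm in z on the last part.

Call:
apply_moves([
  {"tx": 0.0083,"ty": -0.0017,"tz": 0.005,"rx": 0,"ry": 0,"rz": 0,"claw": 0},
  {"tx": 0.0168,"ty": -0.0035,"tz": 0.009,"rx": 0,"ry": 0,"rz": 0,"claw": 0},
  {"tx": 0.0254,"ty": -0.0053,"tz": 0.012,"rx": 0,"ry": 0,"rz": 0,"claw": 0},
  {"tx": 0.032,"ty": -0.0067,"tz": 0.014,"rx": 0,"ry": 0,"rz": 0,"claw": 0},
  {"tx": 0.0384,"ty": -0.008,"tz": 0.0155,"rx": 0,"ry": 0,"rz": 0,"claw": 0},
  {"tx": 0.0428,"ty": -0.009,"tz": 0.0165,"rx": 0,"ry": 0,"rz": 0,"claw": 0},
  {"tx": 0.0472,"ty": -0.01,"tz": 0.0175,"rx": 0,"ry": 0,"rz": 0,"claw": 0},
  {"tx": 0.0495,"ty": -0.0103,"tz": 0.018,"rx": 0,"ry": 0,"rz": 0,"claw": 0},
  {"tx": 0.0516,"ty": -0.0108,"tz": 0.018,"rx": 0,"ry": 0,"rz": 0,"claw": 0},
  {"tx": 0.0516,"ty": -0.0108,"tz": 0.018,"rx": 0,"ry": 0,"rz": 0,"claw": 0},
  {"tx": 0.0516,"ty": -0.0108,"tz": 0.018,"rx": 0,"ry": 0,"rz": 0,"claw": 0},
])

```text
clock: 14.0
eef_pos: [659.5, 11.2, 289.3]
tool_rot: [3.14, 0.002, 1.361]
force: [-2.1, -5.3, 4.7]
width: 7.4
```

Run:
```python
from h import *
theta(); im=save('side','s5.png',(170,60,370,240),4); save('top','t5.png')
a=cv2.imread('pics/s5.png')[:, :]; b=cv2.imread('pics/raw_t5.png')[90:230,170:370]; b=cv2.resize(b,None,fx=2,fy=2)
cv2.imwrite('pics/t5c.png',b)
```

```text
[659.5  11.2 289.3] theta 1.3431923735760674 R 232.95923787177185 [-2.1 -5.3  4.7] 7.39743760730794 14.0
```

View pics/s5.png

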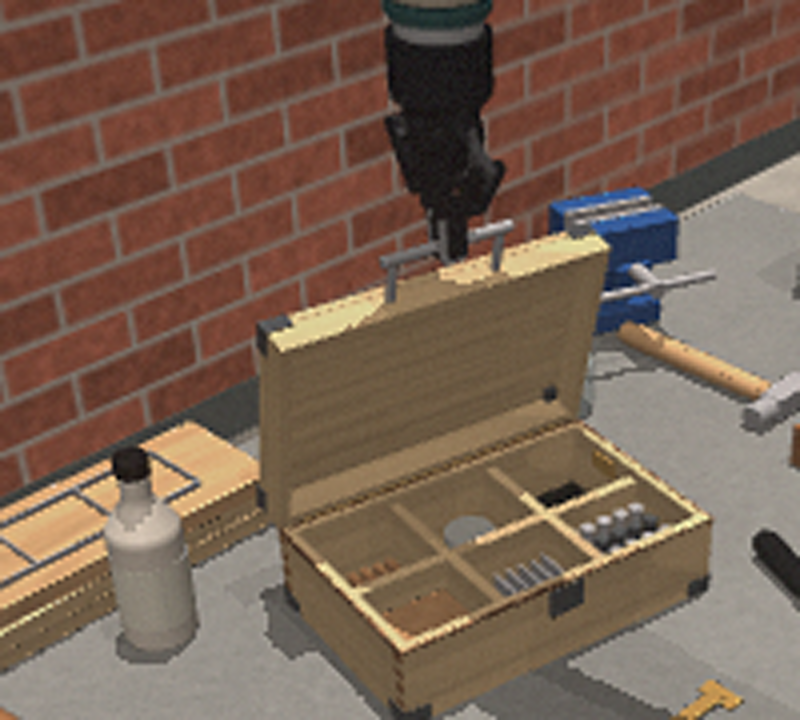

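The lid stands up near vertical, with the fingers on the bar middle. Bar ends are at about (385,262) and (512,226) in the crop. I check the angle from pixels, independently of the arm.

Run:
```python
from h import *
u=np.array([.979,-.2045,0]); v=np.array([.2045,.979,0]); h=np.array([694.2,6.1,75]); 
px=np.array([[385,262],[512,226]])/4+[170,60]-.4; pm=px.mean(0)
for t in (1.27,1.3,1.34,1.38,1.41):
    f=t+np.arctan2(17.5,228); b=h-u*228.7*np.cos(f)+[0,0,228.7*np.sin(f)]
    # lid inner-rim front corners (local -190,0) at both ends
    r=h-u*190*np.cos(t)+np.array([0,0,190*np.sin(t)]); 
    print(t,'bar',(proj('side',[b+v*58,b-v*58])-px).round(1).tolist(),'mid top',proj('top',[b]).round(1),'rim',((proj('side',[r+v*150,r-v*150])-[170,60])*4).round().tolist())
print('hinge ends',((proj('side',[h+v*150,h-v*150])-[170,60])*4).round().tolist())
t=cv2.imread('pics/raw_t5.png')[:,:,::-1]
# die on mat again + moved objects
a=cv2.imread('pics/raw_top1.png').astype(int); b=cv2.imread('pics/raw_t5.png').astype(int)
m=np.zeros(b.shape[:2],np.uint8); m[190:245,183:227]=b[190:245,183:227].max(2)>70; m=cv2.morphologyEx(m,cv2.MORPH_CLOSE,np.ones((7,7)))
r=cv2.minAreaRect(max(cv2.findContours(m,0,1)[0],key=cv2.contourArea)); print(onz('top',cv2.boxPoints(r),22).round())
theta(); print(read_state()['qd'].round(4))
```

```text
1.27 bar [[1.2, 3.1], [1.8, 2.1]] mid top [[310.1 138.9]] rim [[286.0, 362.0], [615.0, 254.0]]
1.3 bar [[0.0, 1.8], [0.5, 0.9]] mid top [[310.5 136.5]] rim [[282.0, 357.0], [610.0, 250.0]]
1.34 bar [[-1.6, 0.2], [-1.2, -0.6]] mid top [[311.1 133.2]] rim [[277.0, 350.0], [605.0, 244.0]]
1.38 bar [[-3.3, -1.4], [-2.8, -2.0]] mid top [[311.7 130. ]] rim [[272.0, 344.0], [599.0, 239.0]]
1.41 bar [[-4.5, -2.4], [-4.1, -3.0]] mid top [[312.1 127.6]] rim [[268.0, 340.0], [595.0, 236.0]]
hinge ends [[274.0, 529.0], [571.0, 415.0]]
[[533. 416.  22.]
 [535. 361.  22.]
 [410. 351.  22.]
 [408. 405.  22.]]
[659.5  11.2 289.3] theta 1.3430951069833073 R 232.97335370258907 [-1.1 -4.2  3.7] 7.878084573342592 14.1
[ 0.0014 -0.0013 -0.0006  0.0009  0.0004  0.0007  0.0017]
```

Arm geometry gives θ = 1.343. The bar pixels, with the known camera bias of about 1 px, agree within about 0.02 rad. The die is unmoved on the mat and everything is at rest, so I hand in.

```bash
python3 -c "
from h import *
print(finish_job()); theta()"
```

```text
the job is handed in; nothing more can be done
None
the job is handed in; nothing more can be done
```

I laid the die flat, rule up, on the mat. I then swung the lid up by its pull and handed the job in at 14.1 s, with the gripper still holding the bar. `finish_job()` reports no verdict, so I don't know how it was judged.

- **Lid angle:** the arm's position gave 1.343 rad against the 1.34 rad balance point. The bar ends in the side picture agreed within about 0.02 rad, after allowing for a camera offset of about 1 pixel. The lid rim was a rougher check: its two ends suggested about 1.40 and 1.30 rad.
- **Holding still:** the joints were practically at rest, at most 0.002 rad/s. The wrist force was under 7 N. The fingers had closed to about 7.5 mm on the 10 mm bar.
- **Die:** its corners measured inside the mat and were unchanged from before the lid was lifted.
- **Disagreement:** the arc radius measured from the arm was 233 mm, not 228.7 mm. It is probably the bar sitting about 4 mm nearer the fingertips than I assumed, which barely changes the lid angle.
- **Not measured:** I did not check that the other bench items stayed put, but no move was planned near them.

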